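Release the cover of a seed meter by its hidden finger notch

TASK

Release the round cover of the seed meter: run a fingertip along the outside of the cover's rim until you find its one notch, then press in the sprung catch inside the notch until the cover pops up, and move clear. Only touch and press: leave the cover's handle alone, and leave the parts lying round the meter where they are.

Things in the scene. Friction and masses are not known exactly. Their poses are not given: they have to be found in the camera images.
- meter: Seed meter fixed to the bench: round cast-aluminium housing, diameter 224 mm, flat top (the flange) 50 mm above the bench, with only 3 mm high screw heads on it, 103 mm from the axis. Origin at the centre of its underside, z up. Beyond the housing: a gearbox with motor on its -x side, out to 190 mm, 47 mm high; an air spout on +x, out to 160 mm, 44 mm high. Its yaw does not tell where the notch is.
- rim_center (a point): Point on the meter's upright axis, level with the top of the shut cover's rim: 22 mm above the flange. The rim's outer wall is upright, round, 78 mm from this axis, from 2 to 22 mm above the flange. It has ONE notch, its place not given: its middle anywhere round the circle except within 54 degrees of the gearbox side; 48 mm wide along the rim, open at the outside and the top.
- cover: Dark grey plastic cover with its notched rim ring, 156 mm in diameter. Origin on the meter's axis, 52 mm above the bench when shut, 62 mm when popped up. It can only go straight up, by 10 mm. Its frame does not turn with the ring, so it does not tell where the notch is. The ring does not turn under less than about 35 N of push along the rim.
- lift (a joint): Height of the cover above its shut place, m: 0 to 0.001 shut and latched, 0.010 popped up. A spring of about 11 N lifts it as soon as the catch is pressed in by about 4 mm, and it stays up by itself.
- catch (a joint): How far the catch is pressed in, m: 0 free, 0.008 at its stop. The catch closes the notch 8 mm in from the rim's outer wall: a flat upright face 40 mm wide, 3 to 19 mm above the flange. It gives way straight towards the meter's axis. Pressing it free takes 5 to 12 N with the latch's friction; its spring (2 N, 4 N at the stop) pushes it out again when let go.
- handle: The cover's round grip, a mushroom knob 38 mm in diameter in the middle of the cover, standing 31 mm above the cover. Origin at its foot. Not to be touched.
- roller_a: Black rubber metering roller with a bore, 48 mm in diameter, 28 mm high, standing loose beside the meter. Origin at the centre of its underside.
- roller_b: A second rubber roller, the same.
- carton: White and blue carton, 85 x 115 x 38 mm, lying loose beside the meter. Origin at the centre of its underside.
- brush: Loose hand brush, 200 x 42 mm, 20 mm high, lying beside the meter, handle along its own -x. Origin under its middle.

How it is judged:
On the way, in this order (a step that is already met when the one before it is completed fails the run):
1. a fingertip runs on the cover's rim (in touch for 0.15 s) while the cover is shut and the catch not yet pressed (contact force between the fingers and cover above 0.3 N and value of joint catch below 0.0015 m and value of joint lift below 0.002 m), for 0.15 s.
2. a finger presses the catch in the notch in by more than 2 mm (contact force between the fingers and cover above 0.3 N and value of joint catch above 0.002 m), for 0.01 s.
At the end, for the whole second after the job is handed in: The cover stands popped up (more than 8 of its 10 mm) and still, the catch has sprung back out (under 3 mm), and the rollers, carton and brush are within 20 mm of where they were (value of joint lift above 0.008 m and linear speed of cover below 0.01 m/s and value of joint catch below 0.003 m and distance of each of roller_a, roller_b, carton, brush from where it was at the start of the episode below 0.02 m); the robot touches nothing.
It fails at once if the cover's handle is touched (contact force between the fingers and handle above 0.5 N).
It fails at once if the cover's handle is hit by the arm (contact force between the arm and handle above 0.5 N).
It fails at once if one of the parts round the meter is pushed away or lifted (distance of any of roller_a, roller_b, carton, brush from where it was at the start of the episode above 0.025 m).
It also fails if it takes over 72 s, if anything falls off the work surface, if the arm or the gripper's body presses on something with over 40 N, if the wrist force passes 120 N, or if a joint passes its speed limit or range.

ROBOT

A 6-joint arm with a two-finger parallel gripper is mounted at the origin on the work surface. World frame = base frame: x ahead of the robot, y to its left, z up, the work surface at z = 0. Lengths are in m, angles in rad, forces in N, time in s.
With the tool pointing down it reaches from about 0.35 to 0.725 m from the base axis. Payload 4.3 kg.
Tool frame: the origin (TCP) lies at the very end of the fingers, on their centre line; the grasp point (between the pads) lies 19 mm behind it; z points along the fingers, y is the direction in which the jaws open and shut (so a half turn about z gives the same grasp; the last joint's range is limited). The gripper opens to 85 mm and grips with 20 to 120 N. Pads are 22 mm wide; open, the fingers measure 114 mm over their backs; the gripper's body (76 mm by 85 mm) begins 54 mm behind the grasp point. The pads swing forward as they close: fully open they stand 13 mm farther back than shut.
Start: joints at [1.161, 0.377, 0.081, 1.274, 0, 1.46], TCP at [0.17, 0.549, 0.231] pointing down, gripper open.
Joint ranges: [-2.72, 2.72], [-0.84, 1.66], [-1.02, 1.22], [-1.77, 2.12], [-1.37, 1.28], [-3.14, 3.14]. Speed limits (rad/s): [2.57, 2.57, 3.14, 3.14, 3.14, 3.14].

INTERFACE

Orientations are given as a unit quaternion [x, y, z, w].
In Python, from plant import ctrl, eyes, workorder gives the robot as it stands.
- The arm moves only by the tool apply_moves, never from a script. Its arguments are lists of equal length, an entry for each row: "linear": the shift along the tool's x, y, z in m, a list of three; "dr": the turn, a rotation vector about the tool's x, y, z in degrees, a list of three; "claw": the closure in counts, from 0 (fully open) to 255 (shut). In form: {"linear": [[x, y, z], ...], "dr": [[rx, ry, rz], ...], "claw": [claw, ...]}. A call has 1 to 8 rows; each row shifts and turns the pose as measured when the row begins, along the tool's axes as they then stand; what a row does not reach is not made up. A row lasts 1/10 s, in which the tool goes at most 50 mm and 8.59 degrees, less where a joint would pass 70% of its speed; a pose out of reach is approached as far as the arm can. A call is refused whole if a number of a shift passes 0.05 or a number of a turn 8.59, either way. A call with a gripper value outside its range is refused whole. The fingers move at their own pace and stop on an object; "squeeze" is the grip in N (left out, the last holds). Time passes only in rows, so rows that do not move let the fingers close. It gives the time, the measured TCP pose, the force and the opening at its end, in the units of the state.
- ctrl.read_state(): the state, without advancing time (a new reading comes with each control period).
- eyes.capture(name): name is "scene" or "top"; returns (picture, depth): 480x640x3 uint8, red, green, blue; 480x640 float32, m along the optical axis (not along the pixel's ray), 0 where there is no reading.
- eyes.get_calibration(name): a dict with "camera_matrix" (3x3 intrinsics, pixels), "dist_coeffs" ([k1, k2, p1, p2, k3] as OpenCV has them; the pictures are not rectified), "rvec" (rotation vector, rad) and "tvec" (3), from world to camera coordinates, as OpenCV has them. Camera axes: x right, y down, z forward; pixel columns grow to the right and rows downward; lengths in m; the calibration is good to about 2 mm. A picture is of the moment at which its call begins. get_calibration takes no time and is no camera call.
- workorder.hand_in(): hands the job in, once; it reports no verdict.
The state is a dict: "clock": time; "joint_pos": joint angles; "dq": joint speeds; "tau": joint torques, N m; "tcp_pos": TCP position; "tcp_rot": TCP orientation; "contact_force": force on the tool from outside, world axes, zero at the start; "ft_torque": the same for the moment, N m; "opening": finger opening in m.
Only numpy, scipy, OpenCV 4.12 (cv2) and the standard library are available. Lean on these libraries where they do the work, as an engineer would, in place of code of your own. Each camera call takes 0.05 s, during which the arm holds its last target.

## Working session

There is one attempt and no reset: what is moved stays moved. The work goes in short steps, Python scripts to look and compute and a tool call to move; the robot and the scene stay as the last step left them, time stands still between calls to the robot, and variables do not carry over. Pictures are saved under pics/ and viewed, and the job is handed in when it is done.

Besides the shell and the picture viewer there is one more tool, called after "Emit:" as a command line: name --argument value ..., lists and objects as JSON in quotes. apply_moves: Moves the arm, as the interface text tells. Its arguments: {"type":"object","properties":{"linear":{"type":"array","items":{"type":"array","items":{"type":"number"}}},"dr":{"type":"array","items":{"type":"array","items":{"type":"number"}}},"claw":{"type":"array","items":{"type":"number"}},"squeeze":{"type":"number"}},"required":["linear","dr","claw"]}

```bash
mkdir -p pics; ls; cat > h.py <<'E'
import numpy as np, cv2
from plant import ctrl, eyes, workorder
def snap(n,f):
    p,d=eyes.capture(n); cv2.imwrite('pics/%s.png'%f,p[:,:,::-1]); np.savez('pics/%s.npz'%f,p=p,d=d); return p,d
def cloud(n,d):
    c=eyes.get_calibration(n);K=np.array(c['camera_matrix'],float);D=np.array(c['dist_coeffs'],float)
    R,_=cv2.Rodrigues(np.array(c['rvec'],float));t=np.array(c['tvec'],float).reshape(3)
    v,u=np.mgrid[:480,:640]
    q=cv2.undistortPoints(np.stack([u,v],-1).reshape(-1,1,2).astype(float),K,D).reshape(480,640,2)
    P=np.concatenate([q*d[...,None],d[...,None]],-1).astype(float)
    W=(P-t)@R; W[d<=0]=np.nan
    return W
E
python3 - <<'E'
from h import *
print(ctrl.read_state())
for n in('scene','top'):
    snap(n,n+'0')
    c=eyes.get_calibration(n);print(c)
E
```

```text
pics
{'clock': 0.0, 'joint_pos': array([ 1.16069714e+00,  3.78105164e-01,  7.96346307e-02,  1.27440839e+00,
       -2.98067069e-05,  1.46052240e+00]), 'dq': array([ 0.0008107 , -0.00203128, -0.00021   ,  0.00044793, -0.00022279,
        0.00092722]), 'tau': array([-4.44100187e-04, -4.63598406e+01,  2.69876504e+01,  2.07329169e-02,
       -1.02431188e-04,  3.46330602e-06]), 'tcp_pos': array([0.16955283, 0.54874418, 0.23034023]), 'tcp_rot': array([ 1.49351644e-01,  9.88783597e-01, -1.01008370e-03, -2.53483371e-04]), 'contact_force': array([-0.02243163,  0.10463735,  1.2672998 ]), 'ft_torque': array([0.04871652, 0.02187122, 0.05594625]), 'opening': 0.08535588341383776}
{'camera_matrix': array([[579.74181735,   0.        , 322.28817356],
       [  0.        , 579.74181735, 232.4599944 ],
       [  0.        ,   0.        ,   1.        ]]), 'dist_coeffs': array([-0.09373655,  0.        ,  0.        ,  0.        ,  0.        ]), 'rvec': array([ 1.61619853,  1.63573686, -0.89001041]), 'tvec': array([-0.05215159, -0.23113729,  1.4204296 ])}
{'camera_matrix': array([[503.67975669,   0.        , 323.94528928],
       [  0.        , 503.67975669, 239.11221835],
       [  0.        ,   0.        ,   1.        ]]), 'dist_coeffs': array([-0.01827266,  0.        ,  0.        ,  0.        ,  0.        ]), 'rvec': array([ 2.18737341, -2.14277951,  0.0689587 ]), 'tvec': array([0.0332594 , 0.53631575, 0.93492916])}
```

View pics/scene0.png

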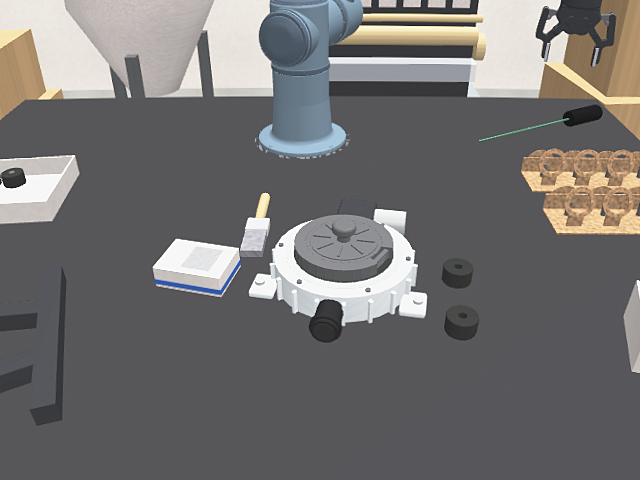

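View pics/top0.png

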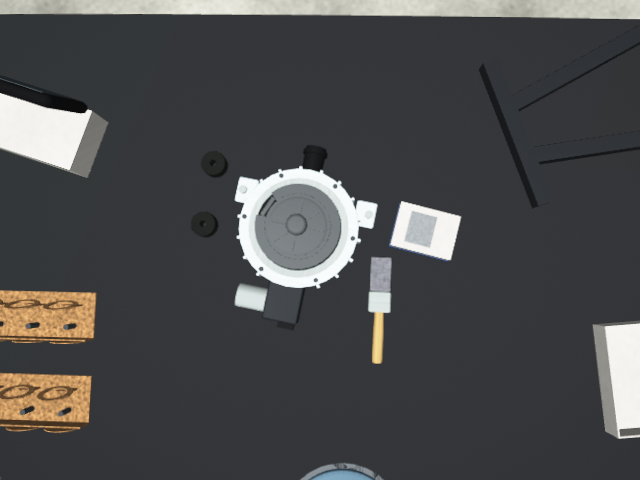

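The scene view shows a gap in the dark rim at about (382,258), and the top view shows it at about (267,205), up and left of the cover's middle (297,225). The rollers are at (214,163) and (204,224) in the top view. Next I'll measure with depth.

```bash
python3 - <<'E'
from h import *
from scipy.optimize import least_squares
def circ(P):
    r=least_squares(lambda a:np.hypot(P[:,0]-a[0],P[:,1]-a[1])-a[2],[P[:,0].mean(),P[:,1].mean(),.08],loss='soft_l1',f_scale=.002);return r.x
for n in('top','scene'):
    z=np.load(f'pics/{n}0.npz');W=cloud(n,z['d']);p=z['p']
    X,Y,Z=W[...,0],W[...,1],W[...,2]
    print(n,'bench z',np.nanmedian(Z[(X>.3)&(X<.9)&(np.abs(Y)<.4)]))
    if n=='top':
        for nm,(u,v) in dict(knob=(297,225),rim=(330,250),fl=(297,277),ra=(205,224),rb=(214,163),cart=(425,232),brush=(380,290)).items(): print(nm,W[v,u])
    g=p.max(-1)
    m=(np.abs(Z-.05)<.006)&(g>170)&(np.hypot(X-W[225,297,0] if n=='top' else X-.45,Y if n!='top' else Y-W[225,297,1])<.2)
    if n=='top':
        c0=W[225,297,:2]
    m=(np.hypot(X-c0[0],Y-c0[1])<.2)
    mf=m&(abs(Z-.05)<.005)&(g>150)
    Pf=np.c_[X[mf],Y[mf]];print('flange n',len(Pf))
    mr=m&(np.hypot(X-c0[0],Y-c0[1])<.1)&(Z>.058)
    print('cover heights hist',np.histogram(Z[mr],bins=np.arange(.05,.12,.004)))
    # edge of rim: farthest points per angle
    mr&=(Z>.066)&(Z<.078)
    a=np.degrees(np.arctan2(Y-c0[1],X-c0[0]));r=np.hypot(X-c0[0],Y-c0[1])
    E=[]
    for k in range(-180,180,6):
        s=mr&(a>=k)&(a<k+6)
        if s.sum()>3:
            i=np.argmax(np.where(s,r,0));E.append(W.reshape(-1,3)[i])
    E=np.array(E);c=circ(E);print('rim circle',c)
    a=np.degrees(np.arctan2(Y-c[1],X-c[0]));r=np.hypot(X-c[0],Y-c[1])
    for k in range(-180,180,6):
        s=(a>=k)&(a<k+6)&m
        s1=s&(r>.066)&(r<.075)
        print(k,int(s1.sum()),np.round(np.nanmedian(Z[s1]),4) if s1.any() else None, np.round(np.nanmin(Z[s1]),4) if s1.any() else None,end=' | ')
    print()
p=np.load('pics/top0.npz')['p'][140:310,220:390];a=cv2.resize(p,None,fx=3.5,fy=3.5,interpolation=2)
q=np.load('pics/scene0.npz')['p'][180:350,230:440];
cv2.imwrite('pics/z1.png',np.clip(a[:,:,::-1]*1.5,0,255));cv2.imwrite('pics/z2.png',cv2.resize(q,None,fx=3.5,fy=3.5,interpolation=2)[:,:,::-1])
E
```

```text
top bench z 0.00017836025228060048
knob [0.55230654 0.08996869 0.10465279]
rim [0.51177141 0.0317465  0.07260779]
fl [nan nan nan]
ra [ 0.56301058  0.28007938 -0.00103399]
rb [0.68410184 0.26569379 0.00534329]
cart [ 0.55115522 -0.14451267  0.03977482]
brush [ 0.44133679 -0.06398774  0.01650582]
flange n 5329
cover heights hist (array([   0,    0,   15,   16,  284, 2884, 1984,  121,    1,    0,    4,
         12,  131,  208,   10,    0,    0]), array([0.05 , 0.054, 0.058, 0.062, 0.066, 0.07 , 0.074, 0.078, 0.082,
       0.086, 0.09 , 0.094, 0.098, 0.102, 0.106, 0.11 , 0.114, 0.118]))
rim circle [0.55388726 0.09286237 0.07770161]
-180 21 0.0724 0.0692 | -174 21 0.0726 0.0696 | -168 20 0.0725 0.0689 | -162 19 0.0727 0.0693 | -156 20 0.0726 0.0691 | -150 22 0.0719 0.0698 | -144 18 0.072 0.07 | -138 21 0.0727 0.0673 | -132 19 0.0727 0.0691 | -126 20 0.0721 0.0703 | -120 21 0.0728 0.0695 | -114 21 0.0723 0.0694 | -108 20 0.0723 0.0703 | -102 21 0.0725 0.0694 | -96 21 0.0729 0.0686 | -90 20 0.0726 0.0693 | -84 18 0.0722 0.0694 | -78 20 0.0726 0.0697 | -72 19 0.0733 0.0707 | -66 20 0.0719 0
[... 2046 characters left out ...]
2 | 24 20 0.0739 0.067 | 30 18 0.0741 0.0514 | 36 14 0.0741 0.0727 | 42 25 0.0673 0.0512 | 48 39 0.0627 0.0509 | 54 39 0.0626 0.0506 | 60 41 0.0622 0.0506 | 66 37 0.0635 0.0512 | 72 46 0.0699 0.0516 | 78 12 0.0739 0.0732 | 84 18 0.0744 0.0722 | 90 14 0.0744 0.0732 | 96 13 0.0745 0.0724 | 102 14 0.074 0.073 | 108 14 0.0745 0.0736 | 114 14 0.074 0.0725 | 120 13 0.074 0.0732 | 126 14 0.0743 0.073 | 132 14 0.0739 0.0724 | 138 14 0.0739 0.0726 | 144 12 0.0742 0.0728 | 150 14 0.0743 0.0727 | 156 11 0.0742 0.0727 | 162 11 0.0745 0.0727 | 168 9 0.0742 0.0725 | 174 13 0.0744 0.0726 | [ WARN:0@1.904] global loadsave.cpp:1063 imwrite_ Unsupported depth image for selected encoder is fallbacked to CV_8U.
```

View pics/z1.png

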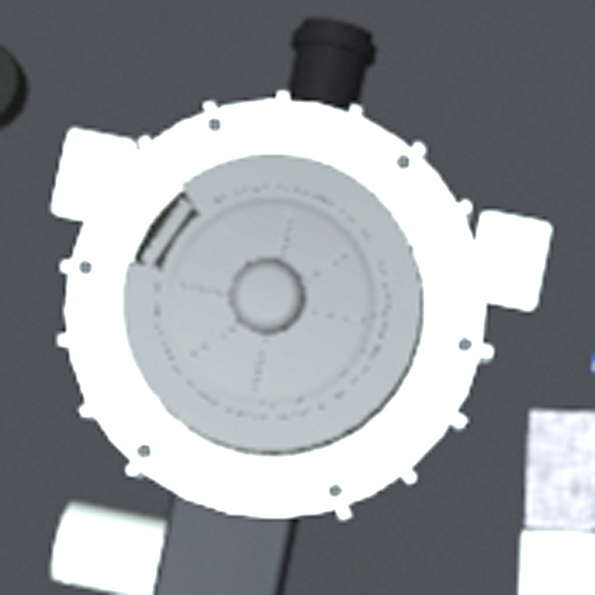

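View pics/z2.png

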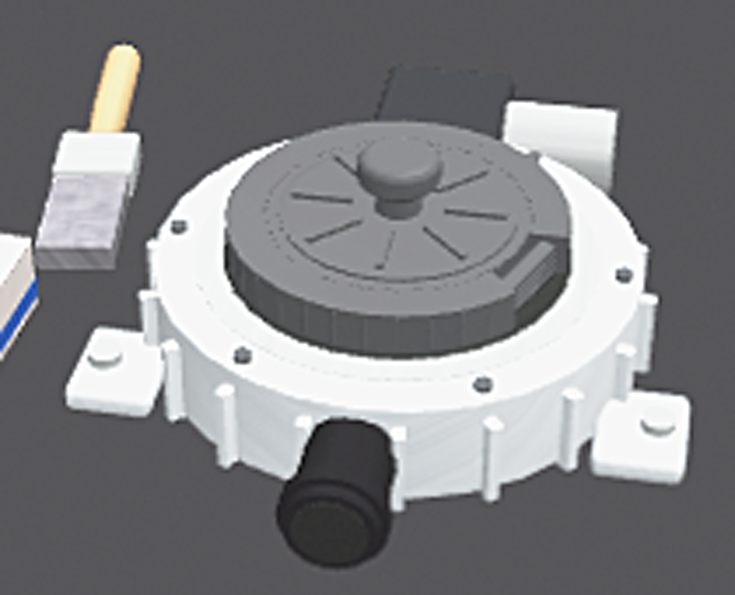

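The notch middle is at about 58° (world) around the axis at about (0.555, 0.0935). The rim top is at 0.072–0.074 m, which agrees with the sizes given. I'll shut the claw, turn so that tool x points at the axis from about φ=22°, and then approach.

Emit:
apply_moves --linear '[[0,0,0],[0,0,0],[0,0,0],[0,0,0],[0,0,0],[0,0,0]]' --dr '[[0,0,-7.8],[0,0,-7.8],[0,0,-7.8],[0,0,-7.8],[0,0,-7.8],[0,0,0]]' --claw '[255,255,255,255,255,255]' --squeeze 40

```text
clock: 0.7
tcp_pos: [0.1686, 0.5465, 0.2269]
tcp_rot: [-0.202, 0.979, -0.004, -0.003]
contact_force: [-0.4, 0.1, -0.5]
opening: -0.0
```

```bash
cat > st.py <<'E'
from h import *
from scipy.spatial.transform import Rotation as Ro
import sys
C=np.array([.555,.0935])
s=ctrl.read_state();R=Ro.from_quat(s['tcp_rot']);M=R.as_matrix();p=s['tcp_pos']
d=p[:2]-C
print('t',round(s['clock'],2),'tcp',p.round(4),'r',np.hypot(*d).round(4),'phi',np.degrees(np.arctan2(d[1],d[0])).round(1),'inward yaw-180',(np.degrees(np.arctan2(M[1,0],M[0,0]))%360-180).round(1),'zax',M[:,2].round(3))
print('F world',s['contact_force'].round(1),'tool',(M.T@s['contact_force']).round(1),'q',s['joint_pos'].round(2),'op',s['opening'])
if len(sys.argv)>3:
    g=C+float(sys.argv[2])*np.array([np.cos(np.radians(float(sys.argv[1]))),np.sin(np.radians(float(sys.argv[1])))])
    D=np.r_[g,float(sys.argv[3])]-p
    print('goal',g,'delta tool',(M.T@D).round(4))
E
python3 st.py 22 .12 .2
```

```text
t 0.7 tcp [0.1686 0.5465 0.2269] r 0.5954 phi 130.5 inward yaw-180 23.3 zax [-0.004 -0.009 -1.   ]
F world [-0.4  0.1 -0.5] tool [0.3 0.2 0.5] q [ 1.16  0.38  0.07  1.27 -0.    0.75] op -3.461225487100936e-05
goal [0.66626206 0.13845279] delta tool [-0.2955 -0.5716  0.0286]
```

Emit:
apply_moves --linear '[[-0.02,-0.04,0],[-0.02,-0.04,0],[-0.02,-0.04,0],[-0.02,-0.04,0],[-0.02,-0.04,0],[-0.02,-0.04,0],[-0.02,-0.04,0],[-0.02,-0.04,0]]' --dr '[[0,0,0],[0,0,0],[0,0,0],[0,0,0],[0,0,0],[0,0,0],[0,0,0],[0,0,0]]' --claw '[255,255,255,255,255,255,255,255]'

```text
clock: 1.5
tcp_pos: [0.4446, 0.3092, 0.2248]
tcp_rot: [-0.196, 0.981, -0.004, -0.004]
contact_force: [0.6, 0.1, 0.2]
opening: -0.0001
```

```bash
python3 st.py 22 .12 .2
```

```text
t 1.5 tcp [0.4446 0.3092 0.2248] r 0.2423 phi 117.1 inward yaw-180 22.6 zax [-0.007 -0.01  -1.   ]
F world [0.6 0.1 0.2] tool [-0.5 -0.2 -0.2] q [ 0.49  0.32 -0.02  1.24 -0.01  0.1 ] op -0.00012363162101721437
goal [0.66626206 0.13845279] delta tool [-0.1395 -0.2425  0.0249]
```

Emit:
apply_moves --linear '[[-0.02,-0.035,0],[-0.02,-0.035,0],[-0.02,-0.035,0],[-0.02,-0.035,0],[-0.02,-0.035,0],[-0.02,-0.035,0],[-0.02,-0.033,0],[0,0,0]]' --dr '[[0,0,0],[0,0,0],[0,0,0],[0,0,0],[0,0,0],[0,0,0],[0,0,0],[0,0,0]]' --claw '[255,255,255,255,255,255,255,255]'

```text
clock: 2.3
tcp_pos: [0.6752, 0.1216, 0.2204]
tcp_rot: [-0.179, 0.984, -0.004, -0.006]
contact_force: [0.3, 0.5, -0.3]
opening: 0.0
```

```bash
python3 st.py 22 .102 .06; python3 - <<'E'
from h import *
snap('scene','scene1')
E
```

```text
t 2.3 tcp [0.6752 0.1216 0.2204] r 0.1235 phi 13.1 inward yaw-180 20.6 zax [-0.011 -0.011 -1.   ]
F world [ 0.3  0.5 -0.3] tool [-0.5  0.4  0.3] q [ 0.09  0.64  0.48  1.42 -0.01 -0.27] op 3.114716850875482e-05
goal [0.64957275 0.13170987] delta tool [0.0182 0.0196 0.1605]
```

View pics/scene1.png

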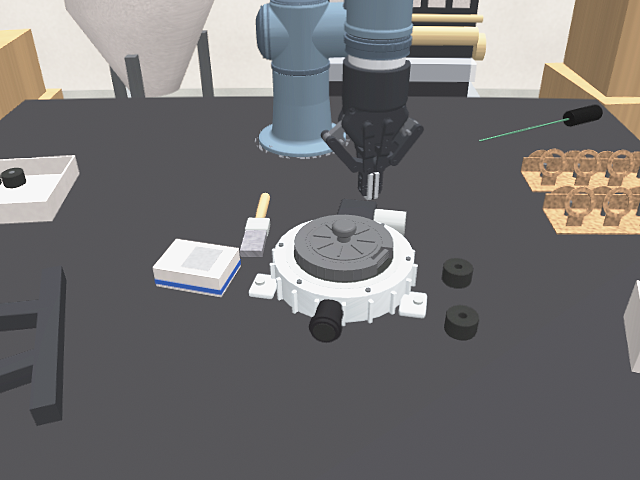

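Emit:
apply_moves --linear '[[0.005,0.006,0.03],[0.005,0.006,0.03],[0.005,0.006,0.03],[0,0,0]]' --dr '[[-0.3,-0.7,-0.5],[-0.3,-0.7,-0.5],[0,-0.3,-0.5],[0,0,0]]' --claw '[255,255,255,255]'

```text
clock: 2.75
tcp_pos: [0.6498, 0.1374, 0.1283]
tcp_rot: [-0.19, 0.982, 0.005, 0.007]
contact_force: [-1.0, -0.7, -0.4]
opening: 0.0003
```

```bash
python3 st.py 20 .105 .06
```

```text
t 2.75 tcp [0.6498 0.1374 0.1283] r 0.1045 phi 24.8 inward yaw-180 21.8 zax [ 0.012  0.013 -1.   ]
F world [-1.  -0.7 -0.4] tool [ 1.2 -0.3  0.3] q [ 0.11  0.59  0.15  1.12  0.01 -0.27] op 0.00025824207175850316
goal [0.65366773 0.12941212] delta tool [ 0.0005 -0.0093  0.0682]
```

Emit:
apply_moves --linear '[[0,-0.006,0.02],[0,-0.003,0.02],[0,0,0.012],[0,0,0]]' --dr '[[0.4,0.9,0],[0,0,0],[0,0,0],[0,0,0]]' --claw '[255,255,255,255]'

```text
clock: 3.15
tcp_pos: [0.6563, 0.1306, 0.078]
tcp_rot: [-0.189, 0.982, -0.001, 0.002]
contact_force: [-0.1, 0.3, -0.0]
opening: -0.0001
```

```bash
python3 st.py 20 .1 .06
```

```text
t 3.15 tcp [0.6563 0.1306 0.078 ] r 0.1079 phi 20.1 inward yaw-180 21.8 zax [ 0.005 -0.001 -1.   ]
F world [-0.1  0.3 -0. ] tool [-0.   0.3  0. ] q [ 0.1   0.64  0.11  1.03 -0.   -0.28] op -6.338542051571225e-05
goal [0.64896926 0.12770201] delta tool [0.008  0.0001 0.0179]
```

Emit:
apply_moves --linear '[[0.001,0,0.01],[0.001,0,0.006],[0.0,0,0.001],[0.003,0,0],[0,0,0]]' --dr '[[0,0,0],[0,0,0],[0,0,0],[0,0,0],[0,0,0]]' --claw '[255,255,255,255,255]'

```text
clock: 3.65
tcp_pos: [0.6544, 0.1289, 0.0626]
tcp_rot: [-0.189, 0.982, -0.001, 0.005]
contact_force: [0.0, -0.3, 0.1]
opening: 0.0005
```

```bash
python3 st.py 20 .09 .06
```

```text
t 3.65 tcp [0.6544 0.1289 0.0626] r 0.1055 phi 19.6 inward yaw-180 21.8 zax [ 0.01  -0.001 -1.   ]
F world [ 0.  -0.3  0.1] tool [ 0.1 -0.3 -0.1] q [ 0.1   0.64  0.07  0.99 -0.   -0.28] op 0.0005384645487074216
goal [0.63957234 0.12428181] delta tool [0.0155 0.0012 0.0025]
```

Height is good (0.0626, against a rim from 0.052 to 0.072). Now I'll move inward gently.

Emit:
apply_moves --linear '[[0.004,0,0.001],[0.003,0,0.001],[0.003,0,0.001],[0.002,0,0]]' --dr '[[0,0.3,0],[0,0,0],[0,0,0],[0,0,0]]' --claw '[255,255,255,255]'

```text
clock: 4.05
tcp_pos: [0.6431, 0.1242, 0.0606]
tcp_rot: [-0.189, 0.982, -0.002, 0.003]
contact_force: [-0.4, -0.1, 0.2]
opening: 0.0001
```

```bash
python3 st.py 20 .089 .06
```

```text
t 4.05 tcp [0.6431 0.1242 0.0606] r 0.0933 phi 19.2 inward yaw-180 21.8 zax [ 0.006 -0.003 -1.   ]
F world [-0.4 -0.1  0.2] tool [ 0.5  0.  -0.2] q [ 0.1   0.62  0.03  0.97 -0.   -0.28] op 0.00012144986188024746
goal [0.63863264 0.12393979] delta tool [0.0043 0.0015 0.0006]
```

Emit:
apply_moves --linear '[[0.002,0,0],[0.0015,0,0]]' --dr '[[0,0,0],[0,0,0]]' --claw '[255,255]'

```text
clock: 4.25
tcp_pos: [0.6398, 0.1228, 0.0608]
tcp_rot: [-0.189, 0.982, -0.002, 0.003]
contact_force: [3.9, 1.9, -1.6]
opening: -0.0
```

```bash
python3 st.py 20 .089 .06
```

```text
t 4.25 tcp [0.6398 0.1228 0.0608] r 0.0897 phi 19.1 inward yaw-180 21.8 zax [ 0.007 -0.002 -1.   ]
F world [ 3.9  1.9 -1.6] tool [-4.3  0.3  1.7] q [ 0.09  0.62  0.02  0.96 -0.   -0.29] op -4.110211376393005e-05
goal [0.63863264 0.12393979] delta tool [0.0007 0.0015 0.0008]
```

Contact at r=0.0897 with about 4 N. Now I'll run along the rim towards the notch.

Emit:
apply_moves --linear '[[0.0005,0.003,0],[0.0005,0.003,0],[0.0005,0.003,0],[0.0005,0.003,0]]' --dr '[[0,0,-1.5],[0,0,-1.8],[0,0,-1.8],[0,0,-1.8]]' --claw '[255,255,255,255]'

```text
clock: 4.65
tcp_pos: [0.6356, 0.133, 0.0619]
tcp_rot: [-0.252, 0.968, -0.003, 0.006]
contact_force: [3.4, -0.2, 0.4]
opening: -0.0001
```

```bash
python3 st.py 58 .089 .06
```

```text
t 4.65 tcp [0.6356 0.133  0.0619] r 0.0898 phi 26.1 inward yaw-180 29.2 zax [ 0.013 -0.003 -1.   ]
F world [ 3.4 -0.2  0.4] tool [-2.9 -1.8 -0.4] q [ 0.11  0.61  0.    0.95 -0.   -0.4 ] op -0.00010896847497178231
goal [0.60216281 0.16897628] delta tool [0.0117 0.0477 0.0014]
```

Emit:
apply_moves --linear '[[0.0005,0.004,0.0005],[0.0005,0.004,0.0005],[0.0005,0.004,0],[0.0005,0.004,0],[0.0003,0.004,0]]' --dr '[[0,0.3,-1.8],[0,0.2,-2],[0,0,-2.3],[0,0,-2.3],[0,0,-2.3]]' --claw '[255,255,255,255,255]'

```text
clock: 5.15
tcp_pos: [0.6237, 0.1508, 0.0616]
tcp_rot: [-0.349, 0.937, -0.005, 0.003]
contact_force: [1.2, 0.4, 0.3]
opening: -0.0004
```

```bash
python3 st.py 58 .089 .06
```

```text
t 5.15 tcp [0.6237 0.1508 0.0616] r 0.0895 phi 39.8 inward yaw-180 40.8 zax [ 0.009 -0.007 -1.   ]
F world [1.2 0.4 0.3] tool [-1.1 -0.5 -0.3] q [ 0.14  0.6  -0.02  0.95 -0.01 -0.57] op -0.00036481598052129013
goal [0.60216281 0.16897628] delta tool [0.0044 0.0279 0.0013]
```

Emit:
apply_moves --linear '[[0.0005,0.004,0.0003],[0.0005,0.004,0.0003],[0.0005,0.004,0],[0.0005,0.004,0],[0.0005,0.004,0]]' --dr '[[0,0,-2.2],[0,0,-2.3],[0,0,-2.3],[0,0,-2.3],[0,0,-2.3]]' --claw '[255,255,255,255,255]'

```text
clock: 5.65
tcp_pos: [0.6017, 0.1656, 0.0591]
tcp_rot: [-0.448, 0.894, -0.002, -0.002]
contact_force: [-0.8, -0.1, -0.5]
opening: -0.0001
```

```bash
python3 st.py 58 .089 .06
```

```text
t 5.65 tcp [0.6017 0.1656 0.0591] r 0.0859 phi 57.1 inward yaw-180 53.2 zax [-0.002 -0.006 -1.   ]
F world [-0.8 -0.1 -0.5] tool [0.5 0.6 0.5] q [ 0.17  0.57 -0.06  0.94 -0.01 -0.76] op -8.705035074328228e-05
goal [0.60216281 0.16897628] delta tool [-0.003   0.0016 -0.0009]
```

The force dropped off and r fell to 0.086, so the tip is in the notch at φ≈57°. Now I'll align and press the catch.

Emit:
apply_moves --linear '[[0,0.001,0],[0.002,0,0],[0.002,0,0]]' --dr '[[0,0,-4.5],[0,0,0],[0,0,0]]' --claw '[255,255,255]'

```text
clock: 5.95
tcp_pos: [0.5944, 0.1642, 0.0579]
tcp_rot: [-0.486, 0.874, -0.001, -0.005]
contact_force: [1.3, 0.6, 0.2]
opening: 0.0001
```

```bash
python3 st.py 58 .081 .06
```

```text
t 5.95 tcp [0.5944 0.1642 0.0579] r 0.0809 phi 60.9 inward yaw-180 58.1 zax [-0.009 -0.006 -1.   ]
F world [1.3 0.6 0.2] tool [-1.2 -0.7 -0.3] q [ 0.17  0.57 -0.08  0.93 -0.   -0.85] op 9.319536565439505e-05
goal [0.59792346 0.1621919 ] delta tool [-0.0002 -0.004  -0.0021]
```

Emit:
apply_moves --linear '[[-0.001,-0.003,-0.001],[0.002,0,-0.001],[0.002,0,0],[0.002,0,0],[0.002,0,0],[0.0015,0,0]]' --dr '[[0,0,0],[0,0,0],[0,0,0],[0,0,0],[0,0,0],[0,0,0]]' --claw '[255,255,255,255,255,255]'

```text
clock: 6.55
tcp_pos: [0.5961, 0.1619, 0.0599]
tcp_rot: [-0.486, 0.874, 0.005, 0.001]
contact_force: [2.3, 4.2, -2.5]
opening: -0.0
```

```bash
python3 st.py 58 .075 .06
```

```text
t 6.55 tcp [0.5961 0.1619 0.0599] r 0.0798 phi 59.0 inward yaw-180 58.2 zax [-0.003  0.011 -1.   ]
F world [ 2.3  4.2 -2.5] tool [-4.8  0.2  2.5] q [ 0.16  0.56 -0.09  0.93  0.01 -0.86] op -2.783248539868487e-05
goal [0.59474394 0.15710361] delta tool [ 0.0048 -0.0014 -0.0001]
```

Emit:
apply_moves --linear '[[0.004,0,0],[0.005,0,0]]' --dr '[[0,0,0],[0,0,0]]' --claw '[255,255]'

```text
clock: 6.75
tcp_pos: [0.5959, 0.1616, 0.0604]
tcp_rot: [-0.487, 0.873, 0.011, 0.009]
contact_force: [8.1, 13.4, -9.3]
opening: 0.0001
```

```bash
python3 st.py 58 .073 .06
```

```text
t 6.75 tcp [0.5959 0.1616 0.0604] r 0.0795 phi 59.0 inward yaw-180 58.3 zax [ 0.005  0.028 -1.   ]
F world [ 8.1 13.4 -9.3] tool [-15.5   0.    9.7] q [ 0.15  0.55 -0.1   0.91  0.03 -0.87] op 0.0001319715732964261
goal [0.59368411 0.15540751] delta tool [ 0.0065 -0.0013  0.0002]
```

```bash
python3 - <<'E'
from h import *
p,d=snap('scene','scene2')
W=cloud('scene',d);X,Y,Z=W[...,0],W[...,1],W[...,2]
r=np.hypot(X-.555,Y-.0935);a=np.degrees(np.arctan2(Y-.0935,X-.555))
m=(r>.06)&(r<.074)&(abs(a)>100);print(m.sum(),np.nanmedian(Z[m]))
cv2.imwrite('pics/z3.png',cv2.resize(p[100:350,230:480],None,fx=2.4,fy=2.4,interpolation=2)[:,:,::-1])
p,d=snap('top','top2')
cv2.imwrite('pics/z4.png',cv2.resize(p[140:310,200:390],None,fx=3.5,fy=3.5,interpolation=2)[:,:,::-1])
E
python3 st.py
```

```text
381 0.07434864680874784
t 6.85 tcp [0.5943 0.1585 0.0604] r 0.076 phi 58.8 inward yaw-180 58.2 zax [ 0.003  0.02  -1.   ]
F world [ 0.1 -0.6  0.9] tool [ 0.5 -0.4 -0.9] q [ 0.15  0.55 -0.1   0.91  0.02 -0.87] op -6.878119773876768e-05
```

View pics/z3.png

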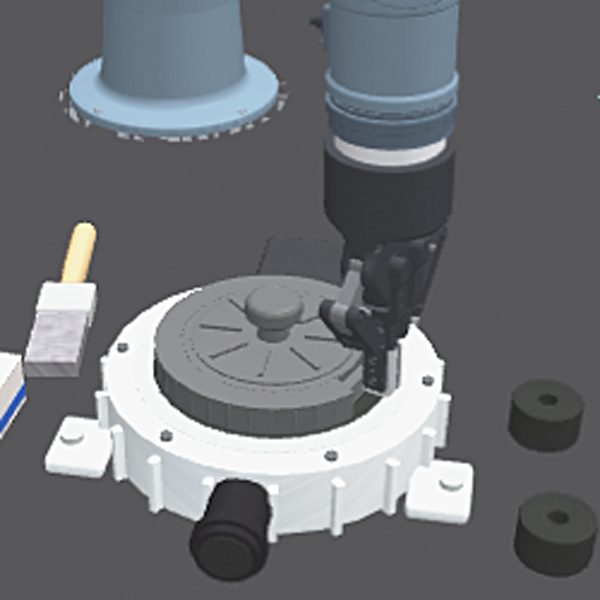

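View pics/z4.png

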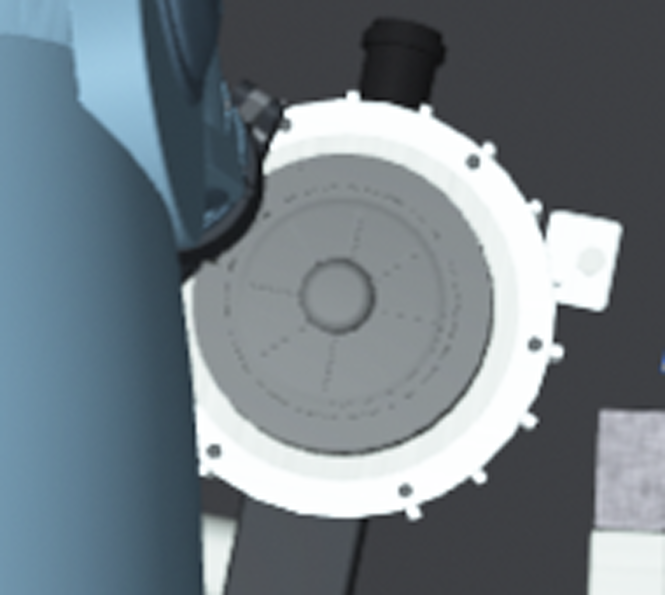

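The fingertip sits in the notch. After the scene picture it gave way (r dropped from 0.0795 to 0.076, force about 0), so I'll check the cover height again.

```bash
cat > ht.py <<'E'
from h import *
import sys
p,d=snap('scene',sys.argv[1])
W=cloud('scene',d);X,Y,Z=W[...,0],W[...,1],W[...,2]
r=np.hypot(X-.555,Y-.0935);a=np.degrees(np.arctan2(Y-.0935,X-.555))
m=(r>.06)&(r<.074)&(abs(a)>100);print('rim z',m.sum(),np.nanmedian(Z[m]))
cv2.imwrite('pics/%s_z.png'%sys.argv[1],cv2.resize(p[100:350,230:480],None,fx=2.4,fy=2.4,interpolation=2)[:,:,::-1])
E
python3 ht.py scene3; python3 st.py
```

```text
rim z 378 0.07605813411764334
t 6.9 tcp [0.594  0.158  0.0605] r 0.0754 phi 58.8 inward yaw-180 58.2 zax [ 0.002  0.019 -1.   ]
F world [2.2 3.9 0.6] tool [-4.4  0.2 -0.5] q [ 0.15  0.55 -0.1   0.91  0.02 -0.87] op -1.0870487730099185e-05
```

Emit:
apply_moves --linear '[[0.001,0,0],[0,0,0]]' --dr '[[0,0,0],[0,0,0]]' --claw '[255,255]'

```text
clock: 7.1
tcp_pos: [0.5942, 0.1581, 0.0609]
tcp_rot: [-0.487, 0.874, 0.009, 0.007]
contact_force: [1.8, 3.0, -2.3]
opening: -0.0002
```

```bash
python3 ht.py scene4; python3 st.py
```

```text
rim z 374 0.08349396323609212
t 7.15 tcp [0.5942 0.1581 0.0609] r 0.0756 phi 58.8 inward yaw-180 58.2 zax [ 0.003  0.022 -1.   ]
F world [ 1.8  4.4 -3. ] tool [-4.6  0.7  3.1] q [ 0.15  0.55 -0.11  0.91  0.02 -0.87] op 4.7006451676344754e-05
```

The cover is up (rim at 0.0835, from 0.0743). I'll back straight out, then up.

Emit:
apply_moves --linear '[[-0.005,0,0],[-0.01,0,0],[-0.01,0,-0.002],[-0.01,0,-0.005],[0,0,-0.03],[0,0,-0.04],[0,0,-0.04],[0,0,-0.03]]' --dr '[[0,0,0],[0,0,0],[0,0,0],[0,0,0],[0,0,0],[0,0,0],[0,0,0],[0,0,0]]' --claw '[255,255,255,255,255,255,255,255]'

```text
clock: 7.95
tcp_pos: [0.6082, 0.1853, 0.206]
tcp_rot: [-0.486, 0.874, 0.008, -0.005]
contact_force: [0.3, -0.5, 0.3]
opening: 0.0001
```

Emit:
apply_moves --linear '[[-0.02,0.04,0],[-0.02,0.04,0],[-0.02,0.04,0],[0,0.04,0],[0,0.04,0],[0,0,0],[0,0,0],[0,0,0]]' --dr '[[0,0,0],[0,0,0],[0,0,0],[0,0,0],[0,0,0],[0,0,0],[0,0,0],[0,0,0]]' --claw '[255,255,255,255,255,255,255,255]'

```text
clock: 8.75
tcp_pos: [0.4718, 0.3491, 0.2173]
tcp_rot: [-0.485, 0.874, 0.003, 0.001]
contact_force: [-0.2, 1.2, -0.1]
opening: 0.0001
```

```bash
python3 ht.py scene5; python3 st.py; python3 - <<'E'
from h import *
p,d=snap('top','top5')
a=np.load('pics/top0.npz')['p']
for u0,u1,v0,v1,n in[(190,232,205,243,'a'),(198,232,145,180,'b'),(385,465,195,265,'carton'),(365,395,250,368,'brush')]:
    print(n,np.abs(a[v0:v1,u0:u1].astype(int)-p[v0:v1,u0:u1]).mean())
E
```

```text
rim z 491 0.08353815593104515
t 8.8 tcp [0.4721 0.3489 0.2173] r 0.2685 phi 108.0 inward yaw-180 58.0 zax [-0.001  0.006 -1.   ]
F world [ 0.7  0.1 -0.3] tool [-0.4 -0.5  0.3] q [ 0.53  0.4   0.08  1.25  0.01 -0.49] op -0.00032155056588795296
a 0.46867167919799496
b 0.48515406162464986
carton 0.3136309523809524
brush 0.3790960451977401
```

View pics/scene5.png

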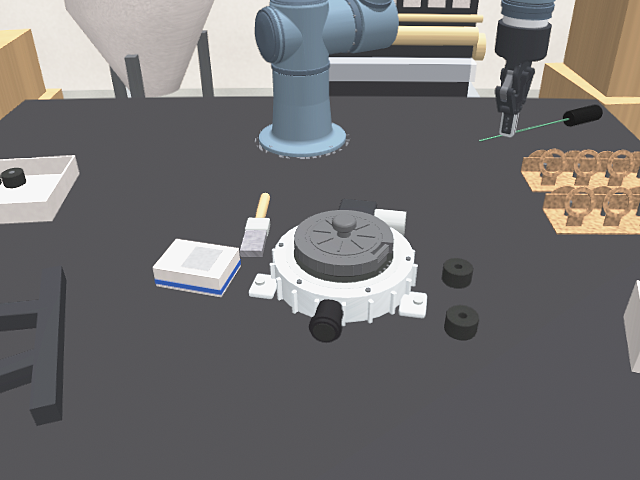

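View pics/scene5_z.png

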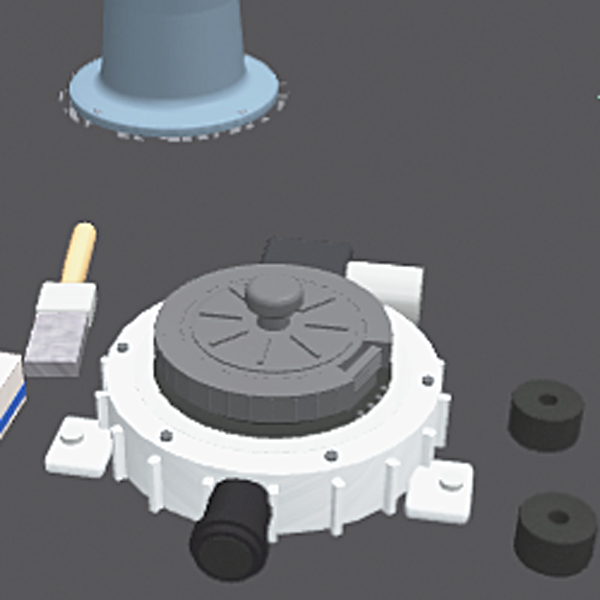

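The cover stands raised at about (343,243) in the scene picture, with the notch and catch visible at (382,252). The catch is out again, the loose parts have not moved, and the arm is clear.

```bash
python3 -c "
from h import *
print(workorder.hand_in())"
```

```text
the job is handed in; nothing more can be done
None
```

The cover is released and the job is handed in, at about 9 s on the robot's clock. `hand_in` reports no verdict.

**What I did:**
- I shut the fingers and touched the rim at about 19° round the meter's axis, in world angle.
- I ran the fingertip along the rim to the notch, which is at about 58°. Contact forces on the rim were 1 to 4 N.
- I pressed the catch in until it gave way and the cover lifted, then backed straight out and moved up and away.

**What the last checks showed:**
- **Cover:** the depth image puts the rim 9.2 mm higher than before, above the 8 mm needed and near the nominal 10 mm. It read the same 1.65 s apart, before and after I moved away.
- **Catch:** it looks sprung back out in the picture, but I could not measure that directly.
- **Loose parts:** the top pictures from before and after match where the rollers, carton and brush lie.
- **Arm:** it is clear of everything, and the force reading is close to zero.

**One difference from the description:** the push on the catch reached about 15 N before it gave way, above the stated 5 to 12 N. The tool also tilted about 1.5° during that push. Both stayed well below the force limits.

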